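# Unstack the battery-pack parts into their kitting nests

### The arm

A 6-joint arm with a two-finger parallel gripper is mounted at the origin on the work surface. World frame = base frame: x ahead of the robot, y to its left, z up, the work surface at z = 0. Lengths are in m, angles in rad, forces in N, time in s.
With the tool pointing down it reaches from about 0.35 to 0.975 m from the base axis. Payload 17.4 kg.
Tool frame: the origin (TCP) lies midway between the tips of the shut fingers; the grasp point (between the pads) lies 19 mm behind it (env.grasp_offset is the distance from the TCP to the grasp point, in m); z points along the fingers, y is the line along which they close (so a half turn about z gives the same grasp; the last joint's range is limited). The gripper opens to 85 mm and grips with 20 to 120 N. Pads are 22 mm wide; open, the fingers measure 114 mm over their backs; the gripper's body (76 mm by 85 mm) begins 54 mm behind the grasp point. The pads swing forward as they close: fully open they stand 13 mm farther back than shut.
Start: joints at [-1.374, 0.116, 1.442, -0, 1.584, -0.038], TCP at [0.157, -0.656, 0.231] pointing down, gripper open.
Joint ranges: [-2.83, 2.83], [-0.83, 2.19], [0.07, 2.5], [-1.14, 4.28], [0.01, 3], [-2.97, 2.97]. Speed limits (rad/s): [1.89, 1.89, 2.22, 3.14, 3.14, 3.14].

### API

Orientations are given as [roll, pitch, yaw] about the fixed x, y, z axes, in that order (R = Rz(yaw) Ry(pitch) Rx(roll)).
In Python, from workcell import env gives the robot as it stands. The module is installed in compiled form; this text tells all that it offers.
- The arm moves only by the tool drive_tool, never from a script. Its argument "moves" is a list of rows, each a list of 7 numbers: the closure, from -1 (fully open) to 1 (shut), then the shift along the tool's x, y, z in cm, then the turn, a rotation vector about the tool's x, y, z in degrees. A call has exactly 8 rows; each row is the pose to reach, as a shift and turn from the pose commanded when the call began, along the tool's axes at that moment; what a row does not reach only later rows make up. A row lasts 1/12 s, in which the tool goes at most 41.7 mm and 7.16 degrees, less where a joint would pass 70% of its speed; a pose out of reach is approached as far as the arm can. A call with a gripper value outside its range is refused whole. The fingers move at their own pace and stop on an object; "squeeze" is the grip in N (left out, the last holds). Time passes only in rows, so rows that repeat a pose let the fingers close, or fill a call up. It gives the time, the measured TCP pose, the force, the opening and the grip force at its end, in the units of the state.
- env.sense(): the state, without advancing time (a new reading comes with each control period).
- env.capture(name): name is "scene" or "side" or "wrist"; returns the picture (480x640x3 uint8, red, green, blue); there is no depth.
- env.camera_info(name): a dict with "fx", "fy", "cx", "cy" (pixels), "dist" ([k1, k2, p1, p2, k3] as OpenCV has them; the pictures are not rectified), "extrinsics" (4x4, takes a point from world to camera coordinates). Camera axes: x right, y down, z forward; pixel columns grow to the right and rows downward; lengths in m; the calibration is good to about 2 mm. A picture is of the moment at which its call begins: read the wrist's pose just before it. camera_info takes no time and is no camera call; for the wrist camera it gives the pose at the moment of the call.
- env.finish_job(): hands the job in; it is judged then, once.
The state is a dict: "clock": time; "q": joint angles; "qvel": joint speeds; "joint_efforts": joint torques, N m; "eef_pos": TCP position; "eef_rot": TCP orientation; "force": force on the tool from outside, world axes, zero at the start; "moment": the same for the moment, N m; "grip_width": finger opening in m; "grip_force": force on a finger pad.
Only numpy, scipy, OpenCV 4.12 (cv2) and the standard library are available. Lean on these libraries where they do the work, as an engineer would, in place of code of your own. Each camera call takes 0.05 s, during which the arm holds its last target. There are 200 camera calls.

### The job

The parts for the next battery pack are standing in two piles on the bench. Take the piles apart and set each part upright in the nest that has its own outline, flat on the nest's floor and wholly inside the rim; set the parts down rather than dropping them, and leave the roll of tape where it is.

Things in the scene. Friction and masses are not known exactly. Their poses are not given: they have to be found in the camera images.
- cellblock_mid (a point): Battery cell block: the largest part, a black oblong plastic block 112 x 46 mm with two rows of five round metal cell ends on top; about 0.4 kg. 40 mm tall like all five parts, standing upright. This point is its centre, 20 mm above its underside; z up, x along the 112 mm length. Always the lowest of its pile, standing on the bench.
- heatsink_mid (a point): Finned heat sink: a square bare-aluminium block 66 x 66 mm, upright parallel fins on top; about 0.25 kg. 40 mm tall like all five parts, standing upright. This point is its centre, 20 mm above its underside; z up, x along the fins, square to two of its sides. Always the lowest of its pile, standing on the bench.
- bearing_mid (a point): Bearing housing: a round aluminium drum, diameter 50 mm, with concentric dark and bright rings on top; about 0.28 kg. 40 mm tall like all five parts, standing upright. This point is its centre, 20 mm above its underside; z up, the axis of the drum. At the start it is second in one of the two piles (on the cell block or on the heat sink) and carries the standoff.
- terminal_mid (a point): Terminal block: a slim grey oblong plastic block 76 x 30 mm with three brass screw heads in a row on top; about 0.14 kg. 40 mm tall like all five parts, standing upright. This point is its centre, 20 mm above its underside; z up, x along the 76 mm length. At the start it is the top of the two-high pile (on the cell block or on the heat sink).
- standoff_mid (a point): Hexagonal standoff: a steel hexagon bar, 32 mm across flats (37 mm across corners), with a small dark bore on top; about 0.16 kg. 40 mm tall like all five parts, standing upright. This point is its centre, 20 mm above its underside; z up, x square to one pair of flats (the other pairs are at 60 and 120 degrees from it). At the start it lies on the bearing housing, the top of the three-high pile.
- nest_cellblock: Nest for the cell block: large oblong. Fixed. Grey floor plate 2 mm thick with a black rim all round that rises 3 mm above the floor (rim top 5 mm above the bench, rim 4 mm thick). Inside the rim 128 x 62 mm, 8 mm of play on each side. Origin: centre of the underside, on the bench; z up. x along the long side.
- nest_heatsink: Nest for the heat sink: square. Fixed. Grey floor plate 2 mm thick with a black rim all round that rises 3 mm above the floor (rim top 5 mm above the bench, rim 4 mm thick). Inside the rim 82 x 82 mm, 8 mm of play on each side. Origin: centre of the underside, on the bench; z up. x square to two sides.
- nest_bearing: Nest for the bearing housing: round. Fixed. Grey floor plate 2 mm thick with a black rim all round that rises 3 mm above the floor (rim top 5 mm above the bench, rim 4 mm thick). Inside the rim diameter 66 mm, 8 mm of play all round. Origin: centre of the underside, on the bench; z up.
- nest_terminal: Nest for the terminal block: small slim oblong. Fixed. Grey floor plate 2 mm thick with a black rim all round that rises 3 mm above the floor (rim top 5 mm above the bench, rim 4 mm thick). Inside the rim 92 x 46 mm, 8 mm of play on each side. Origin: centre of the underside, on the bench; z up. x along the long side.
- nest_standoff: Nest for the standoff: hexagonal, the smallest. Fixed. Grey floor plate 2 mm thick with a black rim all round that rises 3 mm above the floor (rim top 5 mm above the bench, rim 4 mm thick). Inside the rim 48 mm across flats, 8 mm of play all round. Origin: centre of the underside, on the bench; z up. x square to one pair of flats; the standoff fits at any turn.
- tape: Bystander, to be left where it is: a loose roll of blue tape lying flat, outer diameter 92 mm, bore 72 mm, 24 mm tall. Origin: centre of its underside on the bench; z up.
There are look-alikes about, which are no part of the job. What is shaped like the part that bears bearing_mid but red is not meant.

How it is judged:
At the end, for the whole second after the job is handed in: Each of the five parts stands upright (within 0.02 rad) in the nest of its own outline, its centre within 12.5 mm of the nest's centre in plan and 19.5 to 23.2 mm above the bench (so flat on the floor inside the rim, not up on it), released and at rest (under 0.02 m/s) (horizontal distance between cellblock_mid and nest_cellblock below 0.0125 m and z of cellblock_mid in the frame of nest_cellblock between 0.0195 and 0.0232 m and angle between each of cellblock_mid, heatsink_mid, bearing_mid, terminal_mid, standoff_mid's own z axis and vertical below 0.02 rad and linear speed of each of cellblock, heatsink, bearing, terminal, standoff below 0.02 m/s and horizontal distance between heatsink_mid and nest_heatsink below 0.0125 m and z of heatsink_mid in the frame of nest_heatsink between 0.0195 and 0.0232 m and horizontal distance between bearing_mid and nest_bearing below 0.0125 m and z of bearing_mid in the frame of nest_bearing between 0.0195 and 0.0232 m and horizontal distance between terminal_mid and nest_terminal below 0.0125 m and z of terminal_mid in the frame of nest_terminal between 0.0195 and 0.0232 m and horizontal distance between standoff_mid and nest_standoff below 0.0125 m and z of standoff_mid in the frame of nest_standoff between 0.0195 and 0.0232 m); the robot touches nothing.
It fails at once if a part is dropped (it falls free, out of the fingers, faster than 0.7 m/s: a fall of about 25 mm) ((linear speed of cellblock above 0.7 m/s and contact force between the fingers and cellblock below 0.05 N) or (linear speed of heatsink above 0.7 m/s and contact force between the fingers and heatsink below 0.05 N) or (linear speed of bearing above 0.7 m/s and contact force between the fingers and bearing below 0.05 N) or (linear speed of terminal above 0.7 m/s and contact force between the fingers and terminal below 0.05 N) or (linear speed of standoff above 0.7 m/s and contact force between the fingers and standoff below 0.05 N)).
It fails at once if the roll of tape is pushed more than 20 mm from its place (distance of tape from where it was at the start of the episode above 0.02 m).
It also fails if it takes over 120 s, if anything falls off the work surface, if the arm or the gripper's body presses on something with over 40 N, if the wrist force passes 120 N, or if a joint passes its speed limit or range.

## Working session

There is one attempt and no reset: what is moved stays moved. The work goes in short steps, Python scripts to look and compute and a tool call to move; the robot and the scene stay as the last step left them, time stands still between calls to the robot, and variables do not carry over. Pictures are saved under pics/ and viewed, at most 14 in all, crops included, and the job is handed in when it is done.

Besides the shell and the picture viewer there is one more tool, called after "Request:" by a JSON object that holds its "api" and its "payload". drive_tool: Moves the arm, as the interface text tells. Its arguments: {"type":"object","properties":{"moves":{"type":"array","items":{"type":"array","items":{"type":"number"}}},"squeeze":{"type":"number"}},"required":["moves"]}

```bash
mkdir -p pics
python3 - <<'E'
from workcell import env
import cv2,numpy as np
np.set_printoptions(precision=4,suppress=True)
for n in("scene","side","wrist"):
    i=env.camera_info(n); E=np.array(i["extrinsics"]); print(n,i["fx"],i["cx"],i["cy"],i["dist"],"pos",-E[:3,:3].T@E[:3,3],"fwd",E[2,:3],"right",E[0,:3])
    cv2.imwrite(f"pics/{n}0.png",env.capture(n)[:,:,::-1])
s=env.sense();print(s)
E
```

```text
scene 572.3810856156331 325.3452160972761 238.08512052317323 [-0.0604  0.      0.      0.      0.    ] pos [ 1.3779 -0.2126  0.7524] fwd [-0.773   0.1542 -0.6154] right [0.1778 0.9838 0.0231]
side 446.45730116578795 327.46891735100644 230.36189566227057 [-0.0576  0.      0.      0.      0.    ] pos [ 0.4539 -0.6119  0.6816] fwd [ 0.0772  0.6891 -0.7205] right [ 0.9916 -0.1285 -0.0167]
wrist 387.11414799191283 318.92828121194606 242.1970783126636 [-0.0812  0.      0.      0.      0.    ] pos [ 0.2272 -0.6403  0.3731] fwd [-0.273  -0.0652 -0.9598] right [ 0.2335 -0.9724 -0.0003]
{'clock': 0.15, 'q': array([-1.3738,  0.1164,  1.4421,  0.    ,  1.584 , -0.0378]), 'qvel': array([-0.0001, -0.001 , -0.0019,  0.0006, -0.0007, -0.0004]), 'joint_efforts': array([  0.0009, -73.2506, -63.2852,   0.    ,   0.005 ,   0.    ]), 'eef_pos': array([ 0.157 , -0.6564,  0.2307]), 'eef_rot': array([-3.1407, -0.    ,  0.2348]), 'force': array([-0.0978,  0.0691, -0.0152]), 'moment': array([-0.0541, -0.0174,  0.0106]), 'grip_force': 0.0, 'grip_width': 0.08540604522005868}
```

View pics/scene0.png

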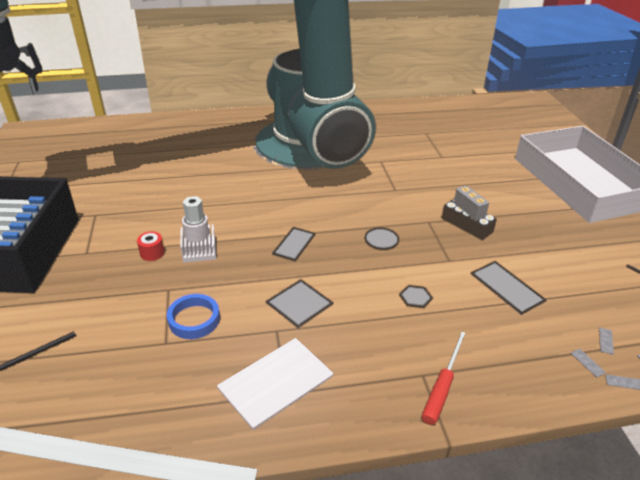

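View pics/side0.png

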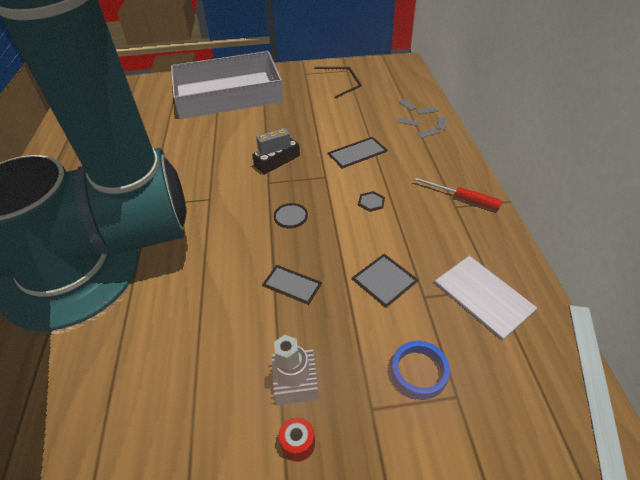

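The scene shows two piles: heat sink, bearing and standoff at about (198,230), and cell block with terminal at about (468,212). The nests are terminal (294,243), bearing (381,238), heat sink (300,302), standoff (416,296) and cell block (508,287). There are two bearing-shaped drums. The red one at (150,245) is the look-alike. The bare aluminium one in the pile at (194,222), carrying the standoff, is the one meant. Next I measure the nests and enlarge the piles to confirm.

```bash
cat > h.py <<'E'
import cv2,numpy as np
from scipy.spatial.transform import Rotation as R
from workcell import env
np.set_printoptions(precision=4,suppress=True)
class Cam:
    def __init__(s,n):
        i=env.camera_info(n);s.E=np.array(i["extrinsics"]);s.D=np.array(i["dist"])
        s.K=np.array([[i["fx"],0,i["cx"]],[0,i["fy"],i["cy"]],[0,0,1.]])
        s.o=-s.E[:3,:3].T@s.E[:3,3]
    def cast(s,px,z):
        u=cv2.undistortPoints(np.float64(px).reshape(-1,1,2),s.K,s.D)[:,0]
        d=np.c_[u,np.ones(len(u))]@s.E[:3,:3]
        return (s.o+d*((z-s.o[2])/d[:,2])[:,None])[:,:2]
    def proj(s,P):
        return cv2.projectPoints(np.float64(P).reshape(-1,1,3),cv2.Rodrigues(s.E[:3,:3])[0],s.E[:3,3],s.K,s.D)[0][:,0]
def rect(P):  # centre mm, sizes mm, yaw (deg) of long side
    (c,(w,h),a)=cv2.minAreaRect(np.float32(P*1000))
    if w<h:w,h,a=h,w,a+90
    return np.array([*c,w,h,(a+90)%180-90])
def go(x,y,z,yaw=None):  # mm, deg: shift in tool axes (cm) and turn from measured pose to tool-down at yaw
    s=env.sense();M=R.from_euler('xyz',s["eef_rot"])
    d=M.inv().apply(np.array([x,y,z])/1000-s["eef_pos"])*100
    t=M if yaw is None else R.from_euler('xyz',[180,0,yaw],degrees=True)
    return d.round(2),(M.inv()*t).as_rotvec(degrees=True).round(2)
E
python3 - <<'E'
from h import *
seeds={"scene":dict(cell=(508,287),heat=(300,302),bear=(381,238),term=(294,243),stand=(416,296)),
"side":dict(cell=(358,152),heat=(385,280),bear=(291,215),term=(292,284),stand=(371,201))}
crops=[]
for n in seeds:
    I=cv2.imread(f"pics/{n}0.png");c=Cam(n);hsv=cv2.cvtColor(I,cv2.COLOR_BGR2HSV)
    m=((hsv[...,1]<45)&(hsv[...,2]>70)).astype(np.uint8)
    k,l=cv2.connectedComponents(m,connectivity=4)
    for a,(u,v) in seeds[n].items():
        q=max(cv2.findContours((l==l[v,u]).astype(np.uint8),0,1)[0],key=len)[:,0]
        print(n,a,m[v,u],rect(c.cast(q,.002)))
    b=cv2.inRange(hsv,(105,120,80),(130,255,255))
    if n=="scene":b[:, :150]=0;b[:250]=0
    else:b[:330]=0
    q=np.argwhere(b)[:,::-1];print("tape",rect(c.cast(q,.012)))
    for u,v in ([(190,228),(470,212)] if n=="scene" else [(293,385),(277,150)]):
        crops.append(cv2.resize(I[v-55:v+55 if v+55<480 else 480,u-70:u+70],(400,300),interpolation=cv2.INTER_CUBIC)); 
cv2.imwrite("pics/crops.png",np.vstack([np.hstack(crops[:2]),np.hstack(crops[2:])]))
E
```

```text
scene cell 1 [637.619  300.7604 131.1261  66.1846  22.2554]
scene heat 1 [ 618.8022 -107.4955   86.8362   86.66    -55.7605]
scene bear 1 [452.3539  94.5907  68.2137  68.1715 -61.1104]
scene term 1 [441.7329 -93.3059  95.9433  49.851  -33.7676]
scene stand 1 [635.5954 112.7259  56.0532  50.077  -50.036 ]
tape [ 632.5797 -301.3221  107.7678   90.1686    1.9031]
side cell 1 [637.8721 304.4579 126.2476  60.695   22.7012]
side heat 1 [ 617.8704 -104.6916   83.6061   82.3318  -55.4816]
side bear 1 [452.2299  96.8323  64.1763  62.9221  -8.3402]
side term 1 [441.0385 -90.7192  91.9521  46.2403 -33.6557]
side stand 1 [635.8899 115.7994  51.3627  45.4877 -46.5787]
tape [ 638.4521 -293.001    90.8487   85.1257  -72.258 ]
```

View pics/crops.png

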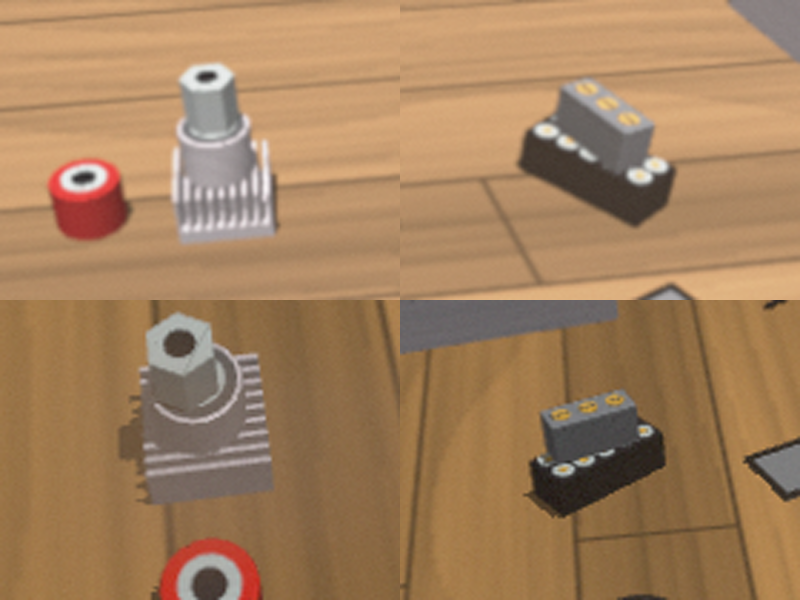

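The enlarged crop confirms it. The bearing housing is the bare aluminium drum between the hexagon standoff and the finned sink, at (194,222). The red-bodied drum beside it is excluded. The terminal block with three brass screws lies on the cell block. All nest sizes match those given.

Run:
```python
from h import *
a,b=Cam("scene"),Cam("side")
print("stand",a.cast([(192.4,200.9)],.12),b.cast([(286,345.8)],.12))
f=lambda p:[(400*0+330+70*0+(u-400)*.35+70*1,157+v*.367) for u,v in p]
print("term",a.cast([(400+(u-400)*.35,157+v*.367) for u,v in [(587,90),(607,104),(628,120)]],.08))
print(b.cast([(207+(u-400)*.35,95+(v-300)*.367) for u,v in [(562,414),(590,402),(614,399)]],.08))
print("red",a.cast([(149.5,238)],.04),b.cast([(296,434)],.04))
p=a.cast([(192.4,200.9)],.12)[0]*1000
print(go(p[0],p[1],231,0),go(p[0],p[1],231,13.45))
```

```text
stand [[ 0.4294 -0.2893]] [[ 0.4274 -0.2896]]
term [[0.4119 0.287 ]
 [0.4332 0.2947]
 [0.4568 0.3019]]
[[0.4086 0.2894]
 [0.4324 0.3042]
 [0.4526 0.3057]]
red [[ 0.4303 -0.384 ]] [[ 0.4282 -0.3843]]
(array([ 35.03, -29.36,   0.  ]), array([-0.05,  0.  , 13.45])) (array([ 35.03, -29.36,   0.  ]), array([-0.05, -0.  ,  0.  ]))
```

Request:
{"api": "drive_tool", "payload": {"moves": [[-1, 3.5, -2.9, 0, 0, 0, 0], [-1, 7, -5.9, 0, 0, 0, 0], [-1, 10, -8.4, 0, 0, 0, 3], [-1, 13, -10.9, 0, 0, 0, 6], [-1, 16, -13.4, 0, 0, 0, 8], [-1, 18.5, -15.5, 0, 0, 0, 10], [-1, 21, -17.6, 0, 0, 0, 12], [-1, 23, -19.3, 0, 0, 0, 13.5]], "squeeze": 40}}

```text
clock: 0.82
eef_pos: [0.3368, -0.4133, 0.2313]
eef_rot: [-3.141, -0.0, -0.002]
force: [0.1, -0.3, -0.2]
grip_width: 0.0854
grip_force: 0.0
```

```bash
python3 -c "
from h import *
s=env.sense();print(s['eef_pos'],s['eef_rot'],go(425,-289,231,0))"
```

```text
[ 0.3368 -0.4133  0.2313] [-3.1415 -0.0003 -0.002 ] (array([  8.79, -12.44,   0.03]), array([-0.01, -0.01, -0.11]))
```

Request:
{"api": "drive_tool", "payload": {"moves": [[-1, 2.5, -3.5, 0, 0, 0, 0], [-1, 4.5, -6.5, 0, 0, 0, 0], [-1, 6.5, -9.3, 0, 0, 0, 0], [-1, 8, -11.5, 0, 0, 0, 0], [-1, 8.8, -12.4, 0, 0, 0, 0], [-1, 8.8, -12.4, 0, 0, 0, 0], [-1, 8.8, -12.4, 0, 0, 0, 0], [-1, 8.8, -12.4, 0, 0, 0, 0]]}}

```text
clock: 1.48
eef_pos: [0.4235, -0.2921, 0.2312]
eef_rot: [3.141, 0.0, -0.001]
force: [0.8, 0.2, -0.4]
grip_width: 0.0853
grip_force: 0.0
```

Run:
```python
from h import *
c=Cam("wrist");I=env.capture("wrist")[:,:,::-1];cv2.imwrite("pics/w1.png",I)
print(env.sense()["eef_pos"],c.proj([[.428,-.289,.12],[.478,-.289,.12],[.428,-.239,.12]]))
```

```text
[ 0.4233 -0.2923  0.2312] [[313.3869 232.8781]
 [313.0579 157.8902]
 [239.8941 232.9585]]
```

View pics/w1.png

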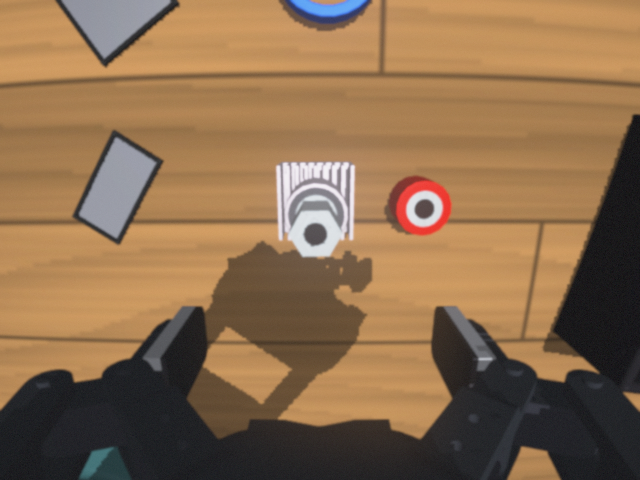

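The wrist view shows the hexagon top with its bore at (316,234) on the grey drum and sink, with the red drum at (423,207). Next I measure the hexagon's turn.

Run:
```python
from h import *
c=Cam("wrist");I=cv2.imread("pics/w1.png");g=cv2.cvtColor(I,cv2.COLOR_BGR2GRAY)
hsv=cv2.cvtColor(I,cv2.COLOR_BGR2HSV)
print(g[200:264:4,284:350:5])
print(c.cast([(316,234)],.12))
cv2.imwrite("pics/w1c.png",cv2.resize(I[150:270,260:370],(550,600),interpolation=cv2.INTER_CUBIC))
```

```text
[[211 227 132 129 196 208 202 190 188 198 128 184 188 158]
 [200 219 127 199 133 133 131 133 132 169 158 129 229 157]
 [182 168 129 173 133 134 134 134 135 127 214 128 229 167]
 [180 142 138 142 216 223 222 224 225 202 171 128 211 165]
 [172 142 121 216 225 227 226 224 226 225 132 127 202 168]
 [158 158 127 224 224 226 224 225 227 226 192 122 215 170]
 [173 203 197 223 226 168 101 123 221 225 224 129 225 174]
 [169 202 224 223 193  84  86  87 123 223 226 190 221 171]
 [145 208 224 226 139  82  83  84  87 226 225 222 200 177]
 [157 225 222 225 140  83  82  83  84 224 224 223 182 195]
 [157 195 222 221 199  81  79  80 136 225 224 183 168 175]
 [151 150 192 223 223 181 106 151 216 224 220 153 153 153]
 [146 147 146 221 222 224 219 224 224 223 180 149 150 150]
 [106 102  91 156 223 222 223 223 223 221 152 156 126  97]
 [ 90  92  94  95 179 172 174 194 181 163 151 157  97  94]
 [ 91  92  91  94  94  94  95  96  97  94  96  97  94  95]]
[[ 0.4271 -0.2909]]
```

View pics/w1c.png

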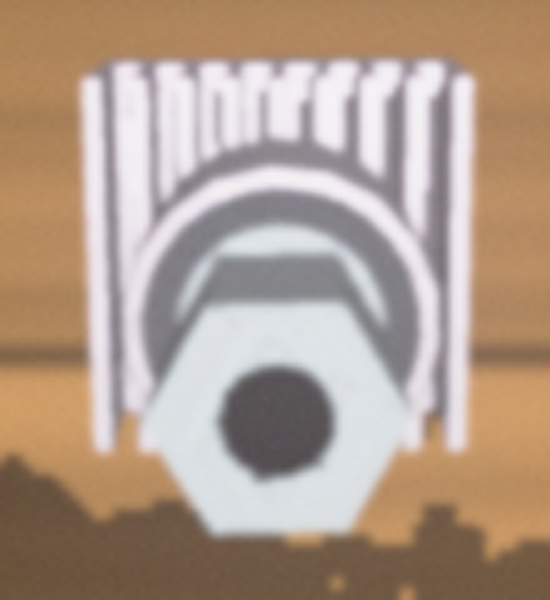

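Request:
{"api": "drive_tool", "payload": {"moves": [[-1, 0.2, -0.1, 2, 0, 0, 6], [-1, 0.4, -0.2, 4, 0, 0, 12], [-1, 0.4, -0.2, 6, 0, 0, 18], [-1, 0.4, -0.2, 7, 0, 0, 24], [-1, 0.4, -0.2, 8, 0, 0, 30], [-1, 0.4, -0.2, 10, 0, 0, 30], [-1, 0.4, -0.2, 12, 0, 0, 30], [-1, 0.4, -0.2, 13.5, 0, 0, 30]]}}

```text
clock: 2.2
eef_pos: [0.4269, -0.2902, 0.0947]
eef_rot: [-3.142, 0.001, -0.526]
force: [0.6, -0.5, -0.0]
grip_width: 0.0856
grip_force: 0.0
```

Request:
{"api": "drive_tool", "payload": {"moves": [[-1, 0, 0, 0.5, 0, 0, 0], [-0.6, 0, 0, 0.6, 0, 0, 0], [-0.2, 0, 0, 0.6, 0, 0, 0], [0.2, 0, 0, 0.6, 0, 0, 0], [0.6, 0, 0, 0.6, 0, 0, 0], [1, 0, 0, 0.6, 0, 0, 0], [1, 0, 0, 0.6, 0, 0, 0], [1, 0, 0, 0.6, 0, 0, 0]]}}

```text
clock: 2.87
eef_pos: [0.4283, -0.2897, 0.0914]
eef_rot: [3.141, -0.002, -0.524]
force: [-1.1, -0.9, 6.4]
grip_width: 0.0313
grip_force: 40.4
```

Run:
```python
from h import *
s=env.sense();print(s)
print(go(428,-290,200),go(635.7,114.2,120,-30),go(635.7,114.2,12,-30))
```

```text
{'clock': 2.8667, 'q': array([-0.644 , -0.16  ,  1.9431, -0.0002,  1.3568,  1.4513]), 'qvel': array([-0.0005, -0.001 , -0.0014, -0.0001,  0.0014,  0.0015]), 'joint_efforts': array([  0.5367, -43.1429, -56.5229,   0.2715,  -0.1667,  -0.0042]), 'eef_pos': array([ 0.4283, -0.2897,  0.0914]), 'eef_rot': array([ 3.1412, -0.0017, -0.5244]), 'force': array([-1.0837, -0.8619,  6.4282]), 'moment': array([-0.0257,  0.1897, -0.003 ]), 'grip_force': 40.37432374432683, 'grip_width': 0.03133320073227036}
(array([  0.  ,   0.04, -10.86]), array([0., 0., 0.])) (array([ -2.27, -45.35,  -2.88]), array([ 0.02, -0.1 , -0.04])) (array([ -2.29, -45.35,   7.92]), array([ 0.02, -0.1 , -0.04]))
```

Request:
{"api": "drive_tool", "payload": {"moves": [[1, 0, 0, -2, 0, 0, 0], [1, 0, 0, -5, 0, 0, 0], [1, 0, -2, -8, 0, 0, 0], [1, -0.2, -5, -8, 0, 0, 0], [1, -0.4, -8.5, -8, 0, 0, 0], [1, -0.6, -12, -8, 0, 0, 0], [1, -0.8, -16, -8, 0, 0, 0], [1, -1, -20, -8, 0, 0, 0]]}}

```text
clock: 3.53
eef_pos: [0.5198, -0.1096, 0.1707]
eef_rot: [-3.141, -0.001, -0.525]
force: [0.0, -0.5, -0.9]
grip_width: 0.0313
grip_force: 40.2
```

Request:
{"api": "drive_tool", "payload": {"moves": [[1, -0.2, -4, 1, 0, 0, 0], [1, -0.4, -8, 2, 0, 0, 0], [1, -0.6, -12, 4, 0, 0, 0], [1, -0.8, -16, 6, 0, 0, 0], [1, -1, -20, 8, 0, 0, 0], [1, -1.2, -23, 10, 0, 0, 0], [1, -1.3, -25, 12, 0, 0, 0], [1, -1.3, -25.3, 13, 0, 0, 0]]}}

```text
clock: 4.2
eef_pos: [0.6348, 0.1177, 0.0371]
eef_rot: [3.14, 0.003, -0.522]
force: [-0.3, 0.1, -1.8]
grip_width: 0.0315
grip_force: 40.2
```

Run:
```python
from h import *
s=env.sense();print(s["eef_pos"],s["grip_width"],s["force"])
print(go(635.7,114.2,14,-30))
```

```text
[0.6348 0.1177 0.0371] 0.031525496809790894 [-0.2614  0.0514 -1.7971]
(array([0.26, 0.25, 2.31]), array([0.07, 0.15, 0.11]))
```

Request:
{"api": "drive_tool", "payload": {"moves": [[1, 0.2, 0.2, 0, 0, 0, 0], [1, 0.2, 0.2, 0.5, 0, 0, 0], [1, 0.2, 0.2, 1, 0, 0, 0], [1, 0.2, 0.2, 1.5, 0, 0, 0], [1, 0.2, 0.2, 2, 0, 0, 0], [1, 0.2, 0.2, 2.2, 0, 0, 0], [1, 0.2, 0.2, 2.3, 0, 0, 0], [1, 0.2, 0.2, 2.3, 0, 0, 0]]}}

```text
clock: 4.87
eef_pos: [0.6355, 0.1114, 0.0173]
eef_rot: [-3.142, 0.0, -0.525]
force: [-0.5, -0.5, -2.1]
grip_width: 0.0313
grip_force: 40.2
```

Run:
```python
from h import *
s=env.sense();print(s["eef_pos"],s["eef_rot"],s["force"])
print(go(635.7,114.2,14,-30))
```

```text
[0.6355 0.1114 0.0173] [-3.1416  0.     -0.5247] [-0.4956 -0.4515 -2.068 ]
(array([-0.13, -0.26,  0.33]), array([-0.  ,  0.  , -0.06]))
```

Request:
{"api": "drive_tool", "payload": {"moves": [[1, -0.1, -0.2, 0, 0, 0, 0], [1, -0.1, -0.2, 0.1, 0, 0, 0], [1, -0.1, -0.2, 0.2, 0, 0, 0], [1, -0.1, -0.2, 0.3, 0, 0, 0], [1, -0.1, -0.2, 0.4, 0, 0, 0], [1, -0.1, -0.2, 0.4, 0, 0, 0], [1, -0.1, -0.2, 0.4, 0, 0, 0], [1, -0.1, -0.2, 0.4, 0, 0, 0]]}}

```text
clock: 5.53
eef_pos: [0.6358, 0.1138, 0.0135]
eef_rot: [-3.141, -0.0, -0.524]
force: [-0.9, -0.1, 2.2]
grip_width: 0.0316
grip_force: 40.7
```

Request:
{"api": "drive_tool", "payload": {"moves": [[0.2, 0, 0, 0, 0, 0, 0], [-0.2, 0, 0, 0, 0, 0, 0], [-0.5, 0, 0, 0, 0, 0, 0], [-1, 0, 0, 0, 0, 0, 0], [-1, 0, 0, 0, 0, 0, 0], [-1, 0, 0, -3, 0, 0, 0], [-1, 0, 0, -7, 0, 0, 0], [-1, 0, 0, -11, 0, 0, 0]]}}

```text
clock: 6.2
eef_pos: [0.635, 0.1137, 0.1238]
eef_rot: [3.14, 0.002, -0.524]
force: [0.5, 0.0, -0.8]
grip_width: 0.0855
grip_force: 0.0
```

Run:
```python
from h import *
s=env.sense();print(s["eef_pos"])
print(go(415,295,200,-30),go(415,295,200,15))
```

```text
[0.635  0.1137 0.1238]
(array([-28.13,  -4.67,  -7.58]), array([ 0.08,  0.1 , -0.04])) (array([-28.13,  -4.67,  -7.58]), array([  0.04,   0.13, -45.04]))
```

Request:
{"api": "drive_tool", "payload": {"moves": [[-1, -3, -0.6, -2, 0, 0, -6], [-1, -7, -1.4, -4, 0, 0, -12], [-1, -11, -2.3, -5.5, 0, 0, -19], [-1, -15, -3.2, -7, 0, 0, -26], [-1, -19, -4, -7.6, 0, 0, -33], [-1, -22.5, -4.8, -7.6, 0, 0, -40], [-1, -25.5, -5.4, -7.6, 0, 0, -46], [-1, -26.8, -5.7, -7.6, 0, 0, -50]]}}

```text
clock: 6.87
eef_pos: [0.4296, 0.2994, 0.1999]
eef_rot: [-3.141, -0.001, 0.356]
force: [-0.8, 0.3, 0.4]
grip_width: 0.0853
grip_force: 0.0
```

Request:
{"api": "drive_tool", "payload": {"moves": [[-1, 0, 0, 0, 0, 0, 0], [-1, 0, 0, 0, 0, 0, 0], [-1, 0, 0, 0, 0, 0, 0], [-1, 0, 0, 0, 0, 0, 0], [-1, 0, 0, 0, 0, 0, 0], [-1, 0, 0, 0, 0, 0, 0], [-1, 0, 0, 0, 0, 0, 0], [-1, 0, 0, 0, 0, 0, 0]]}}

```text
clock: 7.53
eef_pos: [0.4325, 0.2971, 0.1992]
eef_rot: [3.142, 0.0, 0.347]
force: [-0.1, -0.1, -0.9]
grip_width: 0.0855
grip_force: 0.0
```

Run:
```python
from h import *
c=Cam("wrist");I=env.capture("wrist")[:,:,::-1];cv2.imwrite("pics/w2.png",I)
print(env.sense()["eef_pos"],env.sense()["eef_rot"])
hsv=cv2.cvtColor(I,cv2.COLOR_BGR2HSV)
b=cv2.inRange(hsv,(15,100,140),(32,255,255))
k,l,st,ce=cv2.connectedComponentsWithStats(b);print([(st[i],ce[i]) for i in range(1,k) if st[i,4]>15])
```

```text
[0.4324 0.2972 0.1993] [-3.1416  0.0001  0.3477]
[(array([    0,     0,   450,   263, 60540], dtype=int32), array([211.8039, 113.2687])), (array([  128,     0,   512,   204, 39327], dtype=int32), array([464.4289,  72.1713])), (array([593,   0,  47,  27, 649], dtype=int32), array([623.5239,   8.5316])), (array([  396,   128,   244,   212, 27554], dtype=int32), array([528.2562, 233.2579])), (array([   22,   141,   270,   182, 25067], dtype=int32), array([118.9935, 231.6226])), (array([316, 164,   7,   7,  40], dtype=int32), array([318.8  , 166.925])), (array([289, 171,   7,   7,  42], dtype=int32), array([292.1905, 173.9286])), (array([308, 195,  23,  23, 378], dtype=int32), array([319.1217, 205.664 ])), (array([308, 229,  22,  22, 353], dtype=int32), array([318.6402, 239.3258])), (array([  330,   256,   310,   155, 20303], dtype=int32), array([447.8736, 337.1405])), (array([  11,  280,  145,  105, 8336], dtype=int32), array([ 76.196 , 334.1299])), (array([253, 344,  52,  25, 677], dtype=int32), array([284.5391, 354.9557])), (array([ 224,  354,   88,   56, 3410], dtype=int32), array([264.7065, 381.7413])), (array([187, 382,  29,  53, 471], dtype=int32), array([199.6794, 405.5011])), (array([  0, 384,  19,  25, 252], dtype=int32), array([  6.8214, 393.4802])), (array([345, 385,  27,  35, 599], dtype=int32), array([356.7496, 400.5125])), (array([ 364,  394,   76,   45, 1790], dtype=int32), array([401.7475, 414.8223])), (array([  79,  447,   52,   33, 1171], dtype=int32), array([104.9547, 465.9846])), (array([ 508,  447,   52,   33, 1187], dtype=int32), array([532.9351, 465.9773]))]
```

View pics/w2.png

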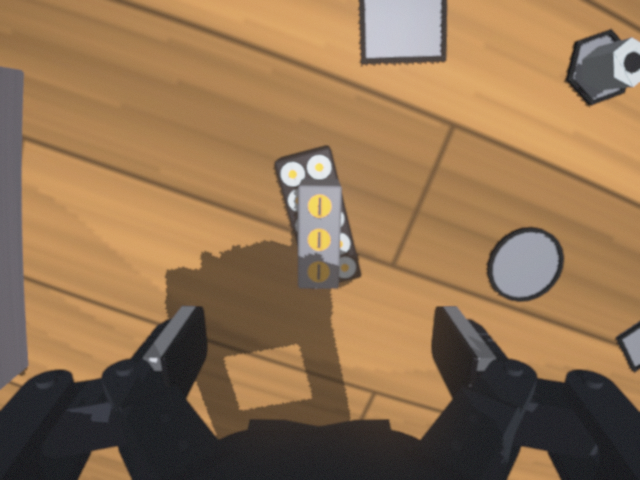

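The wrist view shows the three screws at (319,206), (319,239) and (319,271) aligned with the tool. The cell block underneath is turned about 12°. The standoff stands in its hexagonal nest at about (600,68).

Run:
```python
from h import *
c=Cam("wrist")
p=c.cast([(319.1,205.7),(318.6,239.3),(319,271)],.08);print(p,np.degrees(np.arctan2(*(p[0]-p[2])[::-1])))
q=c.cast([(318.8,166.9),(292.2,173.9),(346,268)],.04);print("cells",q,np.degrees(np.arctan2(*(q[0]-q[2])[::-1])))
print("cell mid",(q[1]+q[2])/2)
print(go(*(p[1]*1000),52),go(441.4,-92,150,-33.7))
```

```text
[[0.4529 0.3035]
 [0.4303 0.2957]
 [0.4081 0.2873]] 19.891055716983917
cells [[0.4742 0.3114]
 [0.4621 0.329 ]
 [0.4041 0.262 ]] 35.20717615830034
cell mid [0.4331 0.2955]
(array([-0.25,  0.07, 14.73]), array([0., 0., 0.])) (array([-12.42,  36.89,   4.93]), array([ 0.  ,  0.  , 53.62]))
```

Request:
{"api": "drive_tool", "payload": {"moves": [[-1, -0.2, 0.1, 2, 0, 0, 0], [-1, -0.2, 0.1, 5, 0, 0, 0], [-1, -0.2, 0.1, 8, 0, 0, 0], [-1, -0.2, 0.1, 10.5, 0, 0, 0], [-1, -0.2, 0.1, 12.5, 0, 0, 0], [-1, -0.2, 0.1, 14, 0, 0, 0], [-1, -0.2, 0.1, 14.7, 0, 0, 0], [-1, -0.2, 0.1, 14.8, 0, 0, 0]]}}

```text
clock: 8.25
eef_pos: [0.4302, 0.2954, 0.05]
eef_rot: [3.141, 0.002, 0.348]
force: [-0.1, 0.1, -0.5]
grip_width: 0.0853
grip_force: 0.0
```

Request:
{"api": "drive_tool", "payload": {"moves": [[-0.6, 0, 0, 0, 0, 0, 0], [-0.2, 0, 0, 0, 0, 0, 0], [0.1, 0, 0, 0, 0, 0, 0], [0.3, 0, 0, 0, 0, 0, 0], [0.6, 0, 0, 0, 0, 0, 0], [1, 0, 0, 0, 0, 0, 0], [1, 0, 0, 0, 0, 0, 0], [1, 0, 0, 0, 0, 0, 0]]}}

```text
clock: 8.92
eef_pos: [0.4311, 0.2959, 0.0522]
eef_rot: [-3.141, -0.001, 0.348]
force: [-0.7, -0.5, 6.1]
grip_width: 0.0294
grip_force: 40.5
```

Run:
```python
from h import *
print(env.sense()["force"],go(441.4,-92,150,-33.7))
```

```text
[-0.6717 -0.5018  6.056 ] (array([-12.26,  36.81,  -9.8 ]), array([-0.05, -0.06, 53.65]))
```

Request:
{"api": "drive_tool", "payload": {"moves": [[1, 0, 0, -2, 0, 0, 0], [1, 0, 0, -5, 0, 0, 0], [1, -0.7, 2, -8, 0, 0, 5], [1, -1.7, 5, -8, 0, 0, 11], [1, -2.8, 8.5, -8, 0, 0, 17], [1, -4, 12, -8, 0, 0, 23], [1, -5.3, 16, -8, 0, 0, 29], [1, -6.7, 20, -8, 0, 0, 35]]}}

```text
clock: 9.58
eef_pos: [0.4355, 0.0845, 0.1315]
eef_rot: [-3.141, -0.001, -0.267]
force: [1.4, 0.3, -0.2]
grip_width: 0.0289
grip_force: 39.8
```

Run:
```python
from h import *
print(env.sense()["force"],go(441.4,-92,40,-33.7))
```

```text
[ 1.4452  0.3455 -0.1784] (array([ 5.21, 16.87,  9.14]), array([-0.02, -0.03, 18.42]))
```

Request:
{"api": "drive_tool", "payload": {"moves": [[1, 1.1, 3.5, 1, 0, 0, 5], [1, 2.3, 7, 2, 0, 0, 11], [1, 3.3, 10.5, 4, 0, 0, 16], [1, 4.2, 13.5, 6, 0, 0, 18.5], [1, 4.9, 15.7, 7.5, 0, 0, 18.5], [1, 5.2, 16.7, 8.7, 0, 0, 18.5], [1, 5.2, 16.9, 9, 0, 0, 18.5], [1, 5.2, 16.9, 9, 0, 0, 18.5]]}}

```text
clock: 10.25
eef_pos: [0.4419, -0.0906, 0.0406]
eef_rot: [3.141, 0.002, -0.586]
force: [-1.0, 0.3, -1.1]
grip_width: 0.0293
grip_force: 39.9
```

Run:
```python
from h import *
print(env.sense()["force"],go(441.4,-92,14.5,-33.7))
```

```text
[-0.9529  0.2904 -1.073 ] (array([0.04, 0.14, 2.61]), array([0.02, 0.09, 0.11]))
```

Request:
{"api": "drive_tool", "payload": {"moves": [[1, 0, 0.1, 0.6, 0, 0, 0], [1, 0, 0.1, 1.2, 0, 0, 0], [1, 0, 0.1, 1.8, 0, 0, 0], [1, 0, 0.1, 2.1, 0, 0, 0], [1, 0, 0.1, 2.3, 0, 0, 0], [1, 0, 0.1, 2.5, 0, 0, 0], [1, 0, 0.1, 2.6, 0, 0, 0], [1, 0, 0.1, 2.6, 0, 0, 0]]}}

```text
clock: 10.92
eef_pos: [0.4418, -0.0915, 0.0152]
eef_rot: [3.142, 0.0, -0.585]
force: [-0.1, -0.6, -1.6]
grip_width: 0.0292
grip_force: 39.9
```

Run:
```python
from h import *
print(env.sense()["force"],go(441.4,-92,14,-33.7))
```

```text
[-0.1361 -0.6301 -1.5639] (array([-0.  ,  0.06,  0.12]), array([0.  , 0.01, 0.16]))
```

Request:
{"api": "drive_tool", "payload": {"moves": [[1, 0, 0, 0.1, 0, 0, 0], [1, 0, 0, 0.2, 0, 0, 0], [1, 0, 0, 0.2, 0, 0, 0], [0.4, 0, 0, 0.2, 0, 0, 0], [0, 0, 0, 0.2, 0, 0, 0], [-0.3, 0, 0, 0.2, 0, 0, 0], [-1, 0, 0, 0.2, 0, 0, 0], [-1, 0, 0, 0.2, 0, 0, 0]]}}

```text
clock: 11.58
eef_pos: [0.4418, -0.0916, 0.0133]
eef_rot: [-3.142, -0.0, -0.586]
force: [0.7, 0.3, -0.3]
grip_width: 0.0763
grip_force: 0.0
```

Request:
{"api": "drive_tool", "payload": {"moves": [[-1, 0, 0, 0, 0, 0, 0], [-1, 0, 0, -2, 0, 0, 0], [-1, 0, 0, -5, 0, 0, 0], [-1, 0, 0, -9, 0, 0, 0], [-1, 0, 0, -13, 0, 0, 0], [-1, 0, 0, -16, 0, 0, 0], [-1, 0, 0, -17.5, 0, 0, 0], [-1, 0, 0, -17.5, 0, 0, 0]]}}

```text
clock: 12.25
eef_pos: [0.4429, -0.0919, 0.1923]
eef_rot: [-3.14, -0.005, -0.586]
force: [0.2, 0.3, 0.3]
grip_width: 0.0853
grip_force: 0.0
```

Run:
```python
from h import *
print(env.sense()["force"],go(427,-289,190,0))
```

```text
[0.2147 0.268  0.2702] (array([ 9.56, 17.31,  0.25]), array([ -0.01,  -0.32, -33.55]))
```

Request:
{"api": "drive_tool", "payload": {"moves": [[-1, 1.7, 3.1, 0, 0, 0, -6], [-1, 3.5, 6.3, 0, 0, 0, -13], [-1, 5.3, 9.6, 0, 0, 0, -20], [-1, 7.1, 12.9, 0, 0, 0, -27], [-1, 8.7, 15.8, 0, 0, 0, -33], [-1, 9.6, 17.3, 0, 0, 0, -33.6], [-1, 9.6, 17.3, 0, 0, 0, -33.6], [-1, 9.6, 17.3, 0, 0, 0, -33.6]]}}

```text
clock: 12.92
eef_pos: [0.4256, -0.2894, 0.1868]
eef_rot: [-3.14, 0.002, -0.001]
force: [0.8, -0.5, -0.4]
grip_width: 0.0855
grip_force: 0.0
```

Request:
{"api": "drive_tool", "payload": {"moves": [[-1, 0, 0, 0, 0, 0, 0], [-1, 0, 0, 0, 0, 0, 0], [-1, 0, 0, 0, 0, 0, 0], [-1, 0, 0, 0, 0, 0, 0], [-1, 0, 0, 0, 0, 0, 0], [-1, 0, 0, 0, 0, 0, 0], [-1, 0, 0, 0, 0, 0, 0], [-1, 0, 0, 0, 0, 0, 0]]}}

```text
clock: 13.58
eef_pos: [0.4262, -0.2887, 0.1883]
eef_rot: [3.142, -0.0, 0.001]
force: [0.2, 0.8, 0.2]
grip_width: 0.0855
grip_force: 0.0
```

Run:
```python
from h import *
c=Cam("wrist");I=env.capture("wrist")[:,:,::-1];cv2.imwrite("pics/w3.png",I)
cv2.imwrite("pics/w3c.png",cv2.resize(I[130:330,220:420],(600,600),interpolation=cv2.INTER_CUBIC))
print(env.sense()["eef_pos"],env.sense()["eef_rot"])
```

```text
[ 0.4262 -0.2888  0.1883] [ 3.1416 -0.0001  0.001 ]
```

View pics/w3c.png

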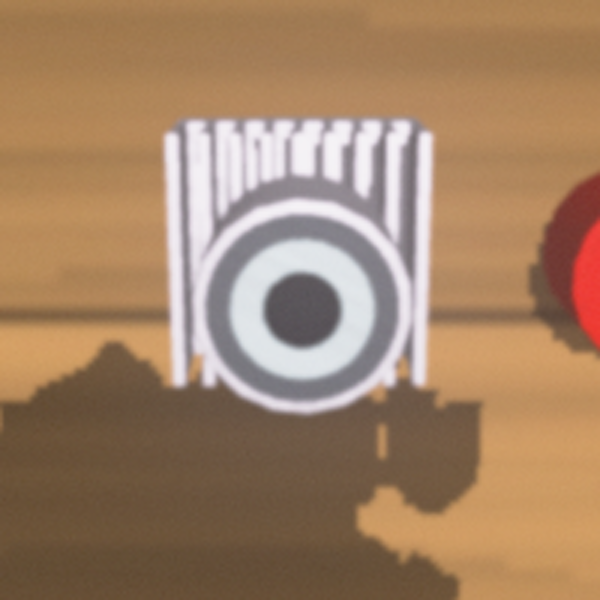

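The crop shows the drum's outer circle centred at about pixel (320.8,231.7) with its grey, aluminium-coloured rings. The sink's fin tops span (275..364, 173..259), and the red drum stays off to the right.

Run:
```python
from h import *
c=Cam("wrist")
p=c.cast([(320.8,231.7),(220+193/3,231.7),(220+412/3,231.7)],.08);print("bearing",p)
q=c.cast([(220+u/3,130+v/3) for u,v in [(165,130),(432,130),(422,388),(175,388)]],.04);print("sink",q,q.mean(0),rect(q))
print(go(*(p[0]*1000),50,0),go(452.3,95.7,130,0))
```

```text
bearing [[ 0.4324 -0.2907]
 [ 0.4323 -0.2662]
 [ 0.4324 -0.3152]]
sink [[ 0.4668 -0.2566]
 [ 0.467  -0.323 ]
 [ 0.3992 -0.3226]
 [ 0.3991 -0.2573]] [ 0.433  -0.2899] [ 433.0294 -289.8682   67.7476   66.4505    0.1018]
(array([ 0.62,  0.19, 13.83]), array([ 0.  , -0.  ,  0.06])) (array([  2.65, -38.45,   5.83]), array([ 0.  , -0.  ,  0.06]))
```

Request:
{"api": "drive_tool", "payload": {"moves": [[-1, 0.3, 0.1, 2, 0, 0, 0], [-1, 0.6, 0.2, 5, 0, 0, 0], [-1, 0.6, 0.2, 8, 0, 0, 0], [-1, 0.6, 0.2, 10.5, 0, 0, 0], [-1, 0.6, 0.2, 12.5, 0, 0, 0], [-1, 0.6, 0.2, 13.5, 0, 0, 0], [-1, 0.6, 0.2, 13.8, 0, 0, 0], [-1, 0.6, 0.2, 13.8, 0, 0, 0]]}}

```text
clock: 14.3
eef_pos: [0.4322, -0.2909, 0.0503]
eef_rot: [-3.141, 0.0, 0.001]
force: [0.3, 0.3, 0.1]
grip_width: 0.0855
grip_force: 0.0
```

Request:
{"api": "drive_tool", "payload": {"moves": [[-0.8, 0, 0, 0, 0, 0, 0], [-0.5, 0, 0, 0, 0, 0, 0], [-0.3, 0, 0, 0, 0, 0, 0], [-0.1, 0, 0, 0, 0, 0, 0], [0.2, 0, 0, 0, 0, 0, 0], [1, 0, 0, 0, 0, 0, 0], [1, 0, 0, 0, 0, 0, 0], [1, 0, 0, 0, 0, 0, 0]], "squeeze": 50}}

```text
clock: 14.97
eef_pos: [0.4326, -0.2911, 0.0516]
eef_rot: [3.141, -0.001, 0.001]
force: [-1.6, 0.8, 7.1]
grip_width: 0.0488
grip_force: 51.3
```

Run:
```python
from h import *
print(env.sense()["force"],go(452.3,95.7,130,0))
```

```text
[-1.6192  0.7836  7.1272] (array([  2.01, -38.67,  -7.87]), array([ 0.05, -0.08,  0.05]))
```

Request:
{"api": "drive_tool", "payload": {"moves": [[1, 0, 0, -2, 0, 0, 0], [1, 0, 0, -5, 0, 0, 0], [1, 0, -2, -7.5, 0, 0, 0], [1, 0.2, -5, -7.5, 0, 0, 0], [1, 0.4, -8.5, -7.5, 0, 0, 0], [1, 0.6, -12, -7.5, 0, 0, 0], [1, 0.8, -16, -7.5, 0, 0, 0], [1, 1, -20, -7.5, 0, 0, 0]]}}

```text
clock: 15.63
eef_pos: [0.4416, -0.0894, 0.1257]
eef_rot: [3.141, -0.001, -0.0]
force: [0.6, 0.7, -1.8]
grip_width: 0.0486
grip_force: 52.5
```

Request:
{"api": "drive_tool", "payload": {"moves": [[1, 0.2, -4, 0, 0, 0, 0], [1, 0.4, -8, 1, 0, 0, 0], [1, 0.6, -12, 2.5, 0, 0, 0], [1, 0.8, -15, 4.5, 0, 0, 0], [1, 1, -17.2, 6.5, 0, 0, 0], [1, 1, -18.5, 8, 0, 0, 0], [1, 1, -18.7, 8.7, 0, 0, 0], [1, 1, -18.7, 8.7, 0, 0, 0]]}}

```text
clock: 16.3
eef_pos: [0.4509, 0.0966, 0.0369]
eef_rot: [3.141, 0.002, 0.002]
force: [-0.4, -0.9, -1.7]
grip_width: 0.0482
grip_force: 52.5
```

Run:
```python
from h import *
print(env.sense()["force"],go(452.3,95.7,13.5,0))
```

```text
[-0.4378 -0.8672 -1.7129] (array([0.14, 0.09, 2.34]), array([0.03, 0.14, 0.14]))
```

Request:
{"api": "drive_tool", "payload": {"moves": [[1, 0.1, 0.1, 0.6, 0, 0, 0], [1, 0.1, 0.1, 1.2, 0, 0, 0], [1, 0.1, 0.1, 1.7, 0, 0, 0], [1, 0.1, 0.1, 2, 0, 0, 0], [1, 0.1, 0.1, 2.1, 0, 0, 0], [1, 0.1, 0.1, 2.2, 0, 0, 0], [1, 0.1, 0.1, 2.3, 0, 0, 0], [1, 0.1, 0.1, 2.3, 0, 0, 0]]}}

```text
clock: 16.97
eef_pos: [0.4529, 0.0952, 0.0153]
eef_rot: [-3.142, -0.0, 0.001]
force: [0.3, -0.1, -1.9]
grip_width: 0.0485
grip_force: 52.5
```

Run:
```python
from h import *
print(env.sense()["force"],go(452.3,95.7,13,0))
```

```text
[ 0.2954 -0.0697 -1.93  ] (array([-0.06, -0.05,  0.23]), array([-0.  , -0.01,  0.05]))
```

Request:
{"api": "drive_tool", "payload": {"moves": [[1, 0, 0, 0.1, 0, 0, 0], [1, 0, 0, 0.2, 0, 0, 0], [1, 0, 0, 0.3, 0, 0, 0], [1, 0, 0, 0.3, 0, 0, 0], [0, 0, 0, 0.3, 0, 0, 0], [-0.3, 0, 0, 0.3, 0, 0, 0], [-1, 0, 0, 0.3, 0, 0, 0], [-1, 0, 0, 0.3, 0, 0, 0]]}}

```text
clock: 17.63
eef_pos: [0.4529, 0.0952, 0.0124]
eef_rot: [-3.142, -0.0, 0.001]
force: [0.6, 0.1, 0.2]
grip_width: 0.0773
grip_force: 0.0
```

Request:
{"api": "drive_tool", "payload": {"moves": [[-1, 0, 0, 0, 0, 0, 0], [-1, 0, 0, -2, 0, 0, 0], [-1, 0, 0, -5, 0, 0, 0], [-1, 0, 0, -9, 0, 0, 0], [-1, 0, 0, -13, 0, 0, 0], [-1, 0, 0, -16, 0, 0, 0], [-1, 0, 0, -17.5, 0, 0, 0], [-1, 0, 0, -17.5, 0, 0, 0]]}}

```text
clock: 18.3
eef_pos: [0.454, 0.0954, 0.1913]
eef_rot: [-3.141, -0.006, 0.001]
force: [0.5, -1.1, 0.2]
grip_width: 0.0856
grip_force: 0.0
```

Run:
```python
from h import *
print(env.sense()["force"],go(433,295.5,190,35))
```

```text
[ 0.5182 -1.1346  0.2122] (array([ -2.09, -20.01,   0.14]), array([  0.05,  -0.32, -34.95]))
```

Request:
{"api": "drive_tool", "payload": {"moves": [[-1, -0.4, -3.5, 0, 0, 0, -6], [-1, -0.8, -7, 0, 0, 0, -12], [-1, -1.2, -10.5, 0, 0, 0, -18], [-1, -1.6, -14, 0, 0, 0, -24], [-1, -2, -17, 0, 0, 0, -30], [-1, -2.1, -19.3, 0, 0, 0, -34], [-1, -2.1, -20, 0, 0, 0, -35], [-1, -2.1, -20, 0, 0, 0, -35]]}}

```text
clock: 18.97
eef_pos: [0.4311, 0.2963, 0.1859]
eef_rot: [-3.141, 0.002, 0.614]
force: [-0.1, -1.2, 0.2]
grip_width: 0.0854
grip_force: 0.0
```

Request:
{"api": "drive_tool", "payload": {"moves": [[-1, 0, 0, 0, 0, 0, 0], [-1, 0, 0, 0, 0, 0, 0], [-1, 0, 0, 0, 0, 0, 0], [-1, 0, 0, 0, 0, 0, 0], [-1, 0, 0, 0, 0, 0, 0], [-1, 0, 0, 0, 0, 0, 0], [-1, 0, 0, 0, 0, 0, 0], [-1, 0, 0, 0, 0, 0, 0]]}}

```text
clock: 19.63
eef_pos: [0.4317, 0.2951, 0.1874]
eef_rot: [3.142, -0.0, 0.612]
force: [-0.0, 0.3, 0.6]
grip_width: 0.0855
grip_force: 0.0
```

Run:
```python
from h import *
c=Cam("wrist");I=env.capture("wrist")[:,:,::-1];cv2.imwrite("pics/w4.png",I)
print(env.sense()["eef_pos"],env.sense()["eef_rot"])
```

```text
[0.4316 0.2951 0.1873] [ 3.1416 -0.      0.6116]
```

View pics/w4.png

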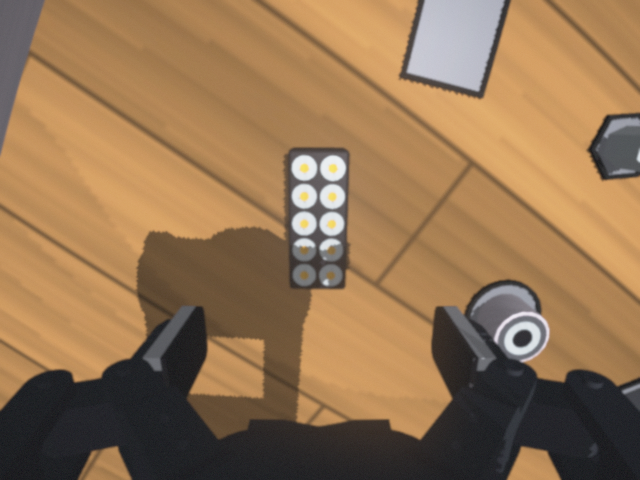

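The cell block is aligned with the tool, with corner cells at (304,168), (333,168), (304,275) and (331,275). The bearing stands in its round nest at (505,315).

Run:
```python
from h import *
c=Cam("wrist")
p=c.cast([(304.5,168),(333,168),(304,275),(331,275)],.04)
e=c.cast([(290,149),(349,149),(345,289),(289.5,289)],.04)
m=(p.mean(0))*1000;d=(p[0]+p[1]-p[2]-p[3]);print(m,rect(e),np.degrees(np.arctan2(d[1],d[0])))
print(go(*rect(e)[:2],9.5),go(637.7,302.6,90,22.5))
```

```text
[433.4327 295.8662] [433.9732 296.5762 110.9936  44.9608  34.6252] 34.408442525790655
(array([ 0.28,  0.01, 17.78]), array([0., 0., 0.])) (array([17.3 , 11.22,  9.73]), array([ 0.  , -0.  , 12.54]))
```

Request:
{"api": "drive_tool", "payload": {"moves": [[-1, 0.2, 0, 3, 0, 0, 0.5], [-1, 0.2, 0, 7, 0, 0, 0.5], [-1, 0.2, 0, 11, 0, 0, 0.5], [-1, 0.2, 0, 14, 0, 0, 0.5], [-1, 0.2, 0, 16, 0, 0, 0.5], [-1, 0.2, 0, 17.2, 0, 0, 0.5], [-1, 0.2, 0, 17.7, 0, 0, 0.5], [-1, 0.2, 0, 17.7, 0, 0, 0.5]]}}

```text
clock: 20.35
eef_pos: [0.4332, 0.2963, 0.01]
eef_rot: [-3.142, 0.001, 0.603]
force: [0.5, 0.3, 0.1]
grip_width: 0.0854
grip_force: 0.0
```

Request:
{"api": "drive_tool", "payload": {"moves": [[-0.8, 0, 0, 0, 0, 0, 0], [-0.5, 0, 0, 0, 0, 0, 0], [-0.3, 0, 0, 0, 0, 0, 0], [-0.1, 0, 0, 0, 0, 0, 0], [0.2, 0, 0, 0, 0, 0, 0], [1, 0, 0, 0, 0, 0, 0], [1, 0, 0, 0, 0, 0, 0], [1, 0, 0, 0, 0, 0, 0]], "squeeze": 70}}

```text
clock: 21.02
eef_pos: [0.4338, 0.2967, 0.0115]
eef_rot: [-3.142, -0.002, 0.603]
force: [-1.9, 0.6, 7.7]
grip_width: 0.0449
grip_force: 72.9
```

Run:
```python
from h import *
print(env.sense()["force"],go(637.7,302.6,70,23))
```

```text
[-1.9026  0.6419  7.7499] (array([17.14, 11.08, -5.82]), array([-0.01, -0.1 , 11.55]))
```

Request:
{"api": "drive_tool", "payload": {"moves": [[1, 0, 0, -2, 0, 0, 0], [1, 0, 0, -4, 0, 0, 0], [1, 1.7, 1.1, -6, 0, 0, 2], [1, 4.3, 2.8, -6, 0, 0, 5], [1, 7.1, 4.6, -6, 0, 0, 8], [1, 10, 6.5, -6, 0, 0, 11], [1, 13, 8.4, -6, 0, 0, 12], [1, 15, 9.8, -6, 0, 0, 12]]}}

```text
clock: 21.68
eef_pos: [0.6148, 0.3004, 0.07]
eef_rot: [3.141, -0.0, 0.392]
force: [0.7, 0.4, -2.1]
grip_width: 0.0449
grip_force: 72.7
```

Run:
```python
from h import *
print(env.sense()["force"],go(637.7,302.6,40,22.5))
```

```text
[ 0.7239  0.3717 -2.0836] (array([2.2 , 0.67, 3.  ]), array([ 0.01, -0.01, -0.05]))
```

Request:
{"api": "drive_tool", "payload": {"moves": [[1, 1.2, 0.4, 0.5, 0, 0, 0], [1, 2, 0.7, 1.2, 0, 0, 0], [1, 2.3, 0.7, 2, 0, 0, 0], [1, 2.3, 0.7, 2.8, 0, 0, 0], [1, 2.3, 0.7, 3.6, 0, 0, 0], [1, 2.3, 0.7, 4.2, 0, 0, 0], [1, 2.3, 0.7, 4.5, 0, 0, 0], [1, 2.3, 0.7, 4.5, 0, 0, 0]]}}

```text
clock: 22.35
eef_pos: [0.6355, 0.303, 0.0245]
eef_rot: [-3.142, 0.001, 0.394]
force: [0.1, 0.1, -2.7]
grip_width: 0.0451
grip_force: 72.7
```

Run:
```python
from h import *
print(env.sense()["force"],go(637.7,302.6,12.5,22.5))
```

```text
[ 0.083   0.0959 -2.738 ] (array([0.19, 0.12, 1.2 ]), array([0.  , 0.06, 0.07]))
```

Request:
{"api": "drive_tool", "payload": {"moves": [[1, 0.2, 0.1, 0.2, 0, 0, 0], [1, 0.2, 0.1, 0.5, 0, 0, 0], [1, 0.2, 0.1, 0.7, 0, 0, 0], [1, 0.2, 0.1, 0.9, 0, 0, 0], [1, 0.2, 0.1, 1, 0, 0, 0], [1, 0.2, 0.1, 1.1, 0, 0, 0], [1, 0.2, 0.1, 1.2, 0, 0, 0], [1, 0.2, 0.1, 1.2, 0, 0, 0]]}}

```text
clock: 23.02
eef_pos: [0.6387, 0.3029, 0.0136]
eef_rot: [-3.142, -0.0, 0.394]
force: [-0.9, 0.0, -1.8]
grip_width: 0.045
grip_force: 72.9
```

Request:
{"api": "drive_tool", "payload": {"moves": [[1, 0, 0, 0.1, 0, 0, 0], [1, 0, 0, 0.1, 0, 0, 0], [1, 0, 0, 0.1, 0, 0, 0], [0, 0, 0, 0.1, 0, 0, 0], [-0.3, 0, 0, 0.1, 0, 0, 0], [-0.6, 0, 0, 0.1, 0, 0, 0], [-1, 0, 0, 0.1, 0, 0, 0], [-1, 0, 0, 0.1, 0, 0, 0]]}}

```text
clock: 23.68
eef_pos: [0.6386, 0.3029, 0.0123]
eef_rot: [-3.142, -0.0, 0.394]
force: [-0.8, -0.3, -0.1]
grip_width: 0.0854
grip_force: 0.0
```

Request:
{"api": "drive_tool", "payload": {"moves": [[-1, 0, 0, 0, 0, 0, 0], [-1, 0, 0, -2, 0, 0, 0], [-1, 0, 0, -5, 0, 0, 0], [-1, 0, 0, -9, 0, 0, 0], [-1, 0, 0, -13, 0, 0, 0], [-1, 0, 0, -16, 0, 0, 0], [-1, 0, 0, -17.5, 0, 0, 0], [-1, 0, 0, -17.5, 0, 0, 0]]}}

```text
clock: 24.35
eef_pos: [0.6396, 0.3033, 0.1919]
eef_rot: [-3.142, -0.006, 0.394]
force: [0.8, 0.5, -0.5]
grip_width: 0.0852
grip_force: 0.0
```

Run:
```python
from h import *
print(env.sense()["force"],np.degrees(env.sense()["q"]),go(433,-290,200,90),go(433,-290,200,-90))
```

```text
[ 0.8378  0.5292 -0.486 ] [23.3088 11.2088 81.1556 -0.0009 87.3041 90.7557] (array([-41.83,  46.87,  -1.05]), array([  0.19,  -0.29, -67.45])) (array([-41.83,  46.87,  -1.05]), array([ -0.33,  -0.21, 112.55]))
```

Request:
{"api": "drive_tool", "payload": {"moves": [[-1, -1.5, 1.7, 0, 0, 0, -4], [-1, -4.2, 4.7, 0, 0, 0, -9], [-1, -6.9, 7.7, 0, 0, 0, -14], [-1, -9.6, 10.8, 0, 0, 0, -19], [-1, -12.3, 13.8, 0, 0, 0, -24], [-1, -15, 16.8, 0, 0, 0, -29], [-1, -17.7, 19.8, 0, 0, 0, -34], [-1, -20.4, 22.9, 0, 0, 0, -39]]}}

```text
clock: 25.02
eef_pos: [0.5365, 0.0118, 0.1856]
eef_rot: [-3.14, 0.001, 1.079]
force: [0.6, -0.4, 0.7]
grip_width: 0.0849
grip_force: 0.0
```

Run:
```python
from h import *
print(go(430,-295,195,90))
```

```text
(array([-32.07,   5.09,  -0.92]), array([ -0.1 ,   0.02, -28.17]))
```

Request:
{"api": "drive_tool", "payload": {"moves": [[-1, -4, 0.6, 0, 0, 0, -4], [-1, -8, 1.3, 0, 0, 0, -8], [-1, -12, 1.9, 0, 0, 0, -12], [-1, -16, 2.5, 0, 0, 0, -16], [-1, -20, 3.2, 0, 0, 0, -20], [-1, -24, 3.8, 0, 0, 0, -24], [-1, -28, 4.4, 0, 0, 0, -28], [-1, -31, 5, 0, 0, 0, -28.4]]}}

```text
clock: 25.68
eef_pos: [0.4324, -0.2854, 0.1858]
eef_rot: [-3.14, -0.001, 1.574]
force: [-1.0, 0.6, 0.6]
grip_width: 0.0856
grip_force: 0.0
```

Request:
{"api": "drive_tool", "payload": {"moves": [[-1, -0.5, 0, 0, 0, 0, 0], [-1, -0.5, 0, 0, 0, 0, 0], [-1, -0.5, 0, 0, 0, 0, 0], [-1, -0.5, 0, 0, 0, 0, 0], [-1, -0.5, 0, 0, 0, 0, 0], [-1, -0.5, 0, 0, 0, 0, 0], [-1, -0.5, 0, 0, 0, 0, 0], [-1, -0.5, 0, 0, 0, 0, 0]]}}

```text
clock: 26.35
eef_pos: [0.4345, -0.2878, 0.1874]
eef_rot: [3.141, 0.0, 1.571]
force: [0.4, 0.3, -1.4]
grip_width: 0.0855
grip_force: 0.0
```

Run:
```python
from h import *
c=Cam("wrist");I=env.capture("wrist")[:,:,::-1];cv2.imwrite("pics/w5.png",I)
cv2.imwrite("pics/w5c.png",cv2.resize(I[120:320,220:420],(600,600),interpolation=cv2.INTER_CUBIC))
print(env.sense()["eef_pos"],env.sense()["eef_rot"])
```

```text
[ 0.4344 -0.2879  0.1874] [3.1415 0.     1.5705]
```

View pics/w5c.png

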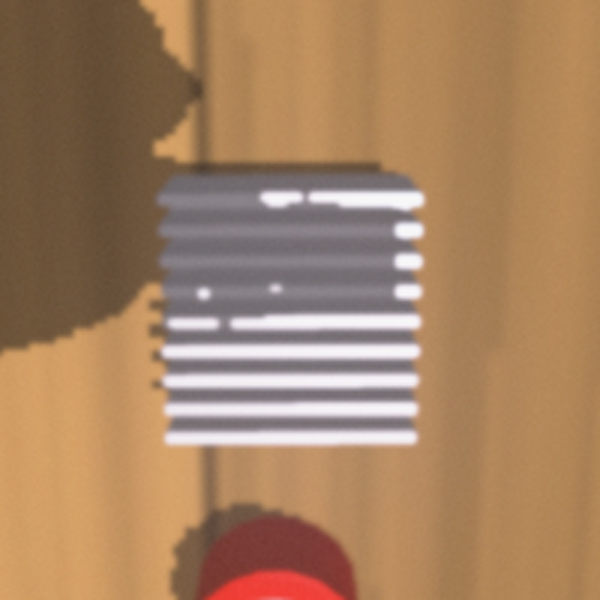

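The sink is alone now, with fin-top corners in the crop at (158,192), (425,192), (418,444) and (165,444), square to the tool.

Run:
```python
from h import *
c=Cam("wrist")
q=c.cast([(220+u/3,120+v/3) for u,v in [(158,192),(425,192),(418,444),(165,444)]],.04);r=rect(q);print(q.mean(0),r)
print(go(*(q.mean(0)*1000),8))
```

```text
[ 0.434 -0.29 ] [ 433.9867 -289.961    67.2145   66.8922    0.0286]
(array([-0.21, -0.04, 17.94]), array([0., 0., 0.]))
```

Request:
{"api": "drive_tool", "payload": {"moves": [[-1, -0.2, 0, 3, 0, 0, 0], [-1, -0.2, 0, 7, 0, 0, 0], [-1, -0.2, 0, 10.5, 0, 0, 0], [-1, -0.2, 0, 13, 0, 0, 0], [-1, -0.2, 0, 15, 0, 0, 0], [-1, -0.2, 0, 16.8, 0, 0, 0], [-1, -0.2, 0, 17.8, 0, 0, 0], [-1, -0.2, 0, 17.9, 0, 0, 0]]}}

```text
clock: 27.07
eef_pos: [0.4335, -0.2896, 0.0064]
eef_rot: [-3.139, -0.002, 1.57]
force: [0.8, -0.1, -0.0]
grip_width: 0.0852
grip_force: 0.0
```

Request:
{"api": "drive_tool", "payload": {"moves": [[-0.9, 0, 0, 0, 0, 0, 0], [-0.7, 0, 0, 0, 0, 0, 0], [-0.5, 0, 0, 0, 0, 0, 0], [-0.3, 0, 0, 0, 0, 0, 0], [0, 0, 0, 0, 0, 0, 0], [1, 0, 0, 0, 0, 0, 0], [1, 0, 0, 0, 0, 0, 0], [1, 0, 0, 0, 0, 0, 0]], "squeeze": 60}}

```text
clock: 27.73
eef_pos: [0.435, -0.2908, 0.01]
eef_rot: [3.14, 0.001, 1.57]
force: [-1.1, 0.5, 5.9]
grip_width: 0.0648
grip_force: 67.5
```

Run:
```python
from h import *
print(env.sense()["force"],go(618.3,-106.1,70,34.4))
```

```text
[-1.0793  0.5131  5.8945] (array([18.47, 18.33, -5.99]), array([ 0.13,  0.02, 55.56]))
```

Request:
{"api": "drive_tool", "payload": {"moves": [[1, 0, 0, -2, 0, 0, 0], [1, 0, 0, -5, 0, 0, 0], [1, 1, 1, -7, 0, 0, 5], [1, 3, 3, -7, 0, 0, 11], [1, 5.5, 5.5, -7, 0, 0, 18], [1, 8, 8, -7, 0, 0, 25], [1, 10.5, 10.5, -7, 0, 0, 32], [1, 13, 13, -7, 0, 0, 39]]}}

```text
clock: 28.4
eef_pos: [0.5656, -0.159, 0.0793]
eef_rot: [3.14, -0.001, 0.883]
force: [0.1, -0.3, -3.3]
grip_width: 0.0651
grip_force: 68.0
```

Run:
```python
from h import *
print(env.sense()["force"],go(618.3,-106.1,40,34.4))
```

```text
[ 0.0562 -0.3119 -3.308 ] (array([7.43, 0.71, 3.94]), array([ 0.07, -0.04, 16.19]))
```

Request:
{"api": "drive_tool", "payload": {"moves": [[1, 2.5, 0.3, 0, 0, 0, 6], [1, 4.8, 0.5, 0.4, 0, 0, 12], [1, 6.6, 0.7, 1, 0, 0, 16.4], [1, 7.4, 0.7, 2, 0, 0, 16.4], [1, 7.4, 0.7, 3, 0, 0, 16.4], [1, 7.4, 0.7, 4, 0, 0, 16.4], [1, 7.4, 0.7, 5, 0, 0, 16.4], [1, 7.4, 0.7, 5.3, 0, 0, 16.4]]}}

```text
clock: 29.07
eef_pos: [0.615, -0.108, 0.0231]
eef_rot: [-3.14, 0.002, 0.603]
force: [-0.0, 1.0, -3.1]
grip_width: 0.0649
grip_force: 68.0
```

Run:
```python
from h import *
print(env.sense()["force"],go(618.3,-106.1,11.5,34.4))
```

```text
[-0.0061  0.9829 -3.0966] (array([0.38, 0.04, 1.16]), array([-0.09,  0.1 ,  0.17]))
```

Request:
{"api": "drive_tool", "payload": {"moves": [[1, 0.1, 0, 0, 0, 0, 0], [1, 0.1, 0, 0.3, 0, 0, 0], [1, 0.1, 0, 0.6, 0, 0, 0], [1, 0.1, 0, 0.8, 0, 0, 0], [1, 0.1, 0, 1, 0, 0, 0], [1, 0.1, 0, 1.1, 0, 0, 0], [1, 0.1, 0, 1.1, 0, 0, 0], [1, 0.1, 0, 1.1, 0, 0, 0]]}}

```text
clock: 29.73
eef_pos: [0.6173, -0.1067, 0.0143]
eef_rot: [-3.142, 0.0, 0.603]
force: [0.4, 0.2, -3.4]
grip_width: 0.065
grip_force: 68.0
```

Run:
```python
from h import *
print(env.sense()["force"],go(618.3,-106.1,11.5,34.4))
```

```text
[ 0.4098  0.1833 -3.3908] (array([0.12, 0.01, 0.28]), array([-0.  ,  0.  ,  0.16]))
```

Request:
{"api": "drive_tool", "payload": {"moves": [[1, 0.1, 0, 0.1, 0, 0, 0], [1, 0.1, 0, 0.2, 0, 0, 0], [1, 0.1, 0, 0.3, 0, 0, 0], [1, 0.1, 0, 0.3, 0, 0, 0], [1, 0.1, 0, 0.3, 0, 0, 0], [1, 0.1, 0, 0.3, 0, 0, 0], [1, 0.1, 0, 0.3, 0, 0, 0], [1, 0.1, 0, 0.3, 0, 0, 0]]}}

```text
clock: 30.4
eef_pos: [0.6183, -0.1061, 0.0121]
eef_rot: [3.141, -0.0, 0.603]
force: [-3.0, 2.0, 5.5]
grip_width: 0.0648
grip_force: 69.1
```

Request:
{"api": "drive_tool", "payload": {"moves": [[0, 0, 0, 0, 0, 0, 0], [-0.5, 0, 0, 0, 0, 0, 0], [-0.7, 0, 0, 0, 0, 0, 0], [-1, 0, 0, 0, 0, 0, 0], [-1, 0, 0, 0, 0, 0, 0], [-1, 0, 0, 0, 0, 0, 0], [-1, 0, 0, -1, 0, 0, 0], [-1, 0, 0, -3, 0, 0, 0]]}}

```text
clock: 31.07
eef_pos: [0.6169, -0.1059, 0.0398]
eef_rot: [-3.139, 0.003, 0.603]
force: [0.6, 0.1, 0.3]
grip_width: 0.0854
grip_force: 0.0
```

Request:
{"api": "drive_tool", "payload": {"moves": [[-1, 0, 0, -4, 0, 0, 0], [-1, 0, 0, -8, 0, 0, 0], [-1, 0, 0, -12, 0, 0, 0], [-1, 0, 0, -16, 0, 0, 0], [-1, 0, 0, -19, 0, 0, 0], [-1, 0, 0, -21, 0, 0, 0], [-1, 0, 0, -22, 0, 0, 0], [-1, 0, 0, -22, 0, 0, 0]]}}

```text
clock: 31.73
eef_pos: [0.6185, -0.1062, 0.2641]
eef_rot: [3.139, -0.002, 0.603]
force: [-0.1, -0.3, -0.1]
grip_width: 0.0859
grip_force: 0.0
```

Run:
```python
from h import *
a=env.capture("scene")[:,:,::-1];b=env.capture("side")[:,:,::-1]
cv2.imwrite("pics/end.png",np.hstack([cv2.resize(a[180:360,230:570],(400,300)),cv2.resize(b[100:330,230:460],(400,300))]))
cv2.imwrite("pics/s9.png",a);cv2.imwrite("pics/d9.png",b)
w=env.capture("wrist")[:,:,::-1];cv2.imwrite("pics/w9.png",w)
c,d=Cam("scene"),Cam("side")
N=dict(cell=(637.7,302.6),heat=(618.3,-106.1),bear=(452.3,95.7),term=(441.4,-92),stand=(635.7,114.2))
for k,(x,y) in N.items(): print(k,c.proj([x/1000,y/1000,.042]),d.proj([x/1000,y/1000,.042]))
```

```text
cell [[512.6745 270.304 ]] [[357.8396 138.5343]]
heat [[299.6344 286.082 ]] [[386.4108 265.9028]]
bear [[383.6015 222.7101]] [[288.964  201.6219]]
term [[294.1213 227.5544]] [[290.1075 270.6529]]
stand [[418.4988 279.9322]] [[372.1093 187.6607]]
```

View pics/end.png

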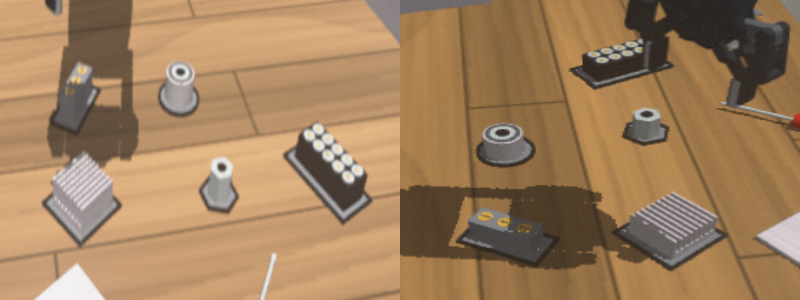

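View pics/w9.png

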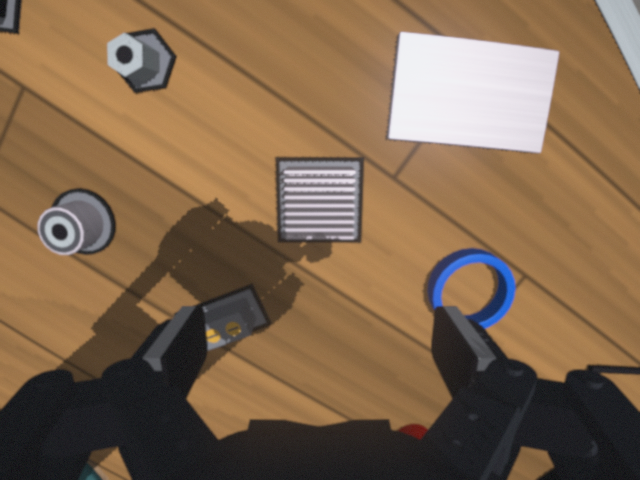

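All five parts sit inside their rims. In the scene crop, the top centres fall at terminal (78,80), bearing (180,71), sink (82,178), standoff (221,167) and cell block (333,152). Each is within about 3 px of its computed nest centre. The tape is untouched.

```bash
python3 -c "
from workcell import env
print(env.finish_job())"
```

```text
the job is handed in; nothing more can be done
None
```

All five parts were set down upright in their own nests, the camera check showed each inside its rim with the tape untouched, and the job is handed in; it returned no verdict.

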